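# Clamp the casting mould

### The job

One of the two clamps on the bench has a metal mould sitting in it. Clamp that mould: push its steel strap round with a finger until it lies fully home across the mould, and only then push the cam lever all the way down flat. Just push, do not lift or shift the mould, and leave the empty clamp and everything else on the bench alone.

Things in the scene. Friction and masses are not known exactly. Their poses are not given: they have to be found in the camera images.
- fixture: Base of the clamp that holds the mould: fixed dark steel plate 120 (x) x 190 (y) x 12 mm thick. Origin at the centre of its underside, on the bench. The strap's pivot post stands at y = +65 mm on its x = 0 line, the cam lever's stud at y = -65 mm. The mould sits between them. Its place, yaw (up to about 25 degrees) and side of the bench (left or right) change.
- strap (a joint): Angle of that clamp's strap in rad about its upright pivot. 0 = fully home, against a stop, lying over the mould along the base's -y direction with its notch round the stud. Larger = swung open towards the base's -x side (2.0 at most): at angle q the strap points from the pivot along (-sin q, -cos q) in the base's x, y. It starts at 1.0 to 1.75, stays where it is left (stiff hinge, about 2 N at mid length) and swings level, without rising.
- strap_pivot (a point): Point on the strap's pivot axis at half the strap's thickness, 53 mm above the bench. The strap is a steel bar 24 mm wide and 150 mm long from here to its hooked end, 16 mm thick: underside 45 mm, top 61 mm above the bench, 3 mm over the mould's top (a rubber pad fills the gap). A round screw knob, 26 mm diameter, stands on it 65 mm from the pivot and reaches 83 mm above the bench.
- strap_end (a point): Point on the strap's centre line at its free, hooked end, 145 mm from the pivot, 53 mm above the bench.
- cam (a joint): Angle of that clamp's cam lever in rad about a level pin along the base's y. 0 = fully down, level, against a stop, pointing along the base's +x. Larger = raised: at angle c it points along cos c in the base's +x and sin c up (1.5 = upright). It starts at 1.1 to 1.4 and stays where it is left; about 3 to 4 N at its paddle pushes it down.
- cam_pin (a point): Middle of the cam lever's pin, 75 mm above the bench, over the stud. The lever is a bar 14 mm wide and 8 mm thick centred on the line from here to its tip; its last 35 mm is a black paddle 22 mm wide. Steel fork plates at the pin reach 84 mm above the bench.
- cam_tip (a point): End of the cam lever's paddle, 90 mm from the pin, half-way through its thickness.
- mould_centre (a point): Centre of the loose two-part aluminium mould, a block 60 x 64 x 30 mm (0.45 kg) resting in the clamp's nest, top 42 mm above the bench. To be left where it is.
- spare: Base of the empty clamp, the same in every way but with no mould in it. To be left alone. Origin and axes as for the other base.
- spare_strap (a joint): Strap angle of the empty clamp, as for strap.
- spare_cam (a joint): Lever angle of the empty clamp, as for cam.
- spare_strap_end (a point): Hooked end of the empty clamp's strap.
- spare_cam_tip (a point): End of the empty clamp's lever.
- ring_cone: Wooden ring cone, 40 mm diameter, 72 mm high, standing between the clamps. Origin at its foot.
- jar: Glass jar with a green cap, 64 mm diameter, 95 mm high, beyond the clamps. Origin at its foot.
- dish: Steel dish, 76 mm diameter, 30 mm high. Origin at its foot.
- spray: Spray can, 56 mm diameter, 190 mm high. Origin at its foot.
- burnout_weight: Brass weight with a knob, 44 mm diameter, 56 mm high. Origin at its foot.
- driver: Screwdriver lying on the bench, 170 mm long.
- pliers: Orange pliers lying open on the bench, 140 mm long, 14 mm high.
- nippers: Blue pliers lying open on the bench, 140 mm long, 14 mm high.
There are look-alikes about, which are no part of the job. What is shaped like the fixture but turquoise is not meant.

How it is judged:
By the outcome, as a careful person would: the job done as asked, in the order asked, and still so for the second after the job is handed in, with the robot touching nothing.
It also fails if it takes over 51 s, if anything falls off the work surface, if the arm or the gripper's body presses on something with over 40 N, if the wrist force passes 120 N, or if a joint passes its speed limit or range.

### The arm

A 6-joint arm with a two-finger parallel gripper is mounted at the origin on the work surface. World frame = base frame: x ahead of the robot, y to its left, z up, the work surface at z = 0. Lengths are in m, angles in rad, forces in N, time in s.
With the tool pointing down it reaches from about 0.35 to 0.775 m from the base axis. Payload 5.5 kg.
Tool frame: the origin (TCP) lies at the very end of the fingers, on their centre line; the grasp point (between the pads) lies 19 mm behind it; x points along the fingers, y is the direction in which the jaws open and shut, and the axes are right-handed (so a half turn about x gives the same grasp; the last joint's range is limited). The gripper opens to 85 mm and grips with 20 to 120 N. Pads are 22 mm wide; open, the fingers measure 114 mm over their backs; the gripper's body (76 mm by 85 mm) begins 54 mm behind the grasp point. The pads swing forward as they close: fully open they stand 13 mm farther back than shut.
Start: joints at [-1.293, 0.313, 0.046, 1.304, 0, 1.431], TCP at [0.233, -0.526, 0.231] pointing down, gripper open.
Joint ranges: [-2.76, 2.76], [-0.86, 1.69], [-1.03, 1.26], [-2.2, 2.34], [-1.47, 1.5], [-3.14, 3.14]. Speed limits (rad/s): [2.57, 2.57, 3.14, 3.14, 3.14, 3.14].

### API

Orientations are given as a unit quaternion [w, x, y, z].
In Python, from workcell import env gives the robot as it stands.
- The arm moves only by the tool servo_tool, never from a script. Its argument "increments" is a list of rows, each an object with "offset": the shift along the tool's x, y, z in cm, a list of three; "yaw": the turn about the tool's x in degrees. In form: [{"offset": [x, y, z], "yaw": yaw}, ...]. A call has exactly 8 rows; each row is the pose to reach, as a shift and turn from the pose commanded when the call began, along the tool's axes at that moment; what a row does not reach only later rows make up. A row lasts 1/10 s, in which the tool goes at most 50 mm and 8.59 degrees, less where a joint would pass 70% of its speed; a pose out of reach is approached as far as the arm can. A call with a gripper value outside its range is refused whole. "claw" is the opening, from 0 (shut) to 1 (fully open), set as the call begins (left out, the last holds). The fingers move at their own pace and stop on an object; "force" is the grip in N (left out, the last holds). Time passes only in rows, so rows that repeat a pose let the fingers close, or fill a call up. It gives the time, the measured TCP pose, the force and the opening at its end, in the units of the state.
- env.get_state(): the state, without advancing time (a new reading comes with each control period).
- env.read_camera(name): name is "scene" or "top" or "wrist"; returns (picture, depth): 384x512x3 uint8, red, green, blue; 384x512 float32, m along the optical axis (not along the pixel's ray), 0 where there is no reading.
- env.camera_model(name): a dict with "vertical_fov" (degrees; the focal length in pixels is half the picture's height over the tangent of half this angle, whatever the lens; pixels are square), "cx", "cy" (the principal point, pixels), "world_from_camera" (4x4, takes a point from camera to world coordinates). Camera axes: x right, y up, looking along -z (the intrinsics and any distortion apply to the point x, -y, -z); pixel columns grow to the right and rows downward; lengths in m; the calibration is good to about 2 mm. A picture is of the moment at which its call begins: read the wrist's pose just before it. camera_model takes no time and is no camera call; for the wrist camera it gives the pose at the moment of the call.
- env.hand_in(): hands the job in, once; it reports no verdict.
The state is a dict: "clock": time; "joint_pos": joint angles; "qvel": joint speeds; "tau": joint torques, N m; "tcp_pos": TCP position; "orientation": TCP orientation; "wrist_force": force on the tool from outside, world axes, zero at the start; "ft_torque": the same for the moment, N m; "finger_gap": finger opening in m.
Only numpy, scipy, OpenCV 4.12 (cv2) and the standard library are available. Lean on these libraries where they do the work, as an engineer would, in place of code of your own. Each camera call takes 0.05 s, during which the arm holds its last target.

## Working session

There is one attempt and no reset: what is moved stays moved. The work goes in short steps, Python scripts to look and compute and a tool call to move; the robot and the scene stay as the last step left them, time stands still between calls to the robot, and variables do not carry over. Pictures are saved under pics/ and viewed, and the job is handed in when it is done.

Besides the shell and the picture viewer there is one more tool, called after "Call:" as name(argument=value, ...) on one line, values as JSON. servo_tool: Moves the arm, as the interface text tells. Its arguments: {"type":"object","properties":{"increments":{"type":"array","items":{"type":"object","properties":{"offset":{"type":"array","items":{"type":"number"}},"yaw":{"type":"number"}}}},"claw":{"type":"number"},"force":{"type":"number"}},"required":["increments"]}

```bash
ls; mkdir -p pics; python3 - <<'E'
from workcell import env
import cv2,numpy as np
print(env.get_state())
for n in ["scene","top"]:
    m=env.camera_model(n);print(n,m)
    p,d=env.read_camera(n)
    np.savez(f"pics/{n}0.npz",p=p,d=d,**{k:v for k,v in m.items()if k!='distortion'})
    cv2.imwrite(f"pics/{n}0.png",p[:,:,::-1])
print(env.camera_model("wrist"))
E
```

```text
pics
{'clock': 0.0, 'joint_pos': array([-1.29259850e+00,  3.14012307e-01,  4.49822849e-02,  1.30358577e+00,
        1.71166370e-05,  1.43120729e+00]), 'qvel': array([-0.00083413, -0.00041955,  0.00132135,  0.00159875, -0.00093161,
        0.00154506]), 'tau': array([-1.52646339e-04, -4.80630434e+01,  2.98531651e+01,  1.94874202e-02,
       -9.04740364e-05, -2.01066001e-06]), 'tcp_pos': array([ 0.23316208, -0.52505505,  0.23040344]), 'orientation': array([-0.14599583, -0.69169619, -0.14728014,  0.6917732 ]), 'wrist_force': array([-0.43999779, -0.01815363, -0.03108204]), 'ft_torque': array([ 0.00674104,  0.06410346, -0.01734872]), 'finger_gap': 0.08530491700973844}
scene {'vertical_fov': 57.10701433663742, 'cx': 255.35893717084565, 'cy': 188.14334939301185, 'world_from_camera': array([[-0.28283735, -0.65852264,  0.69738868,  1.2111487 ],
       [ 0.95895574, -0.20943199,  0.19115997,  0.20242169],
       [ 0.02017233,  0.72283205,  0.69072925,  0.75516592],
       [ 0.        ,  0.        ,  0.        ,  1.        ]])}
top {'vertical_fov': 47.849126711229, 'cx': 257.73981521786584, 'cy': 190.55547400762194, 'world_from_camera': array([[ 0.02935589,  0.99875706, -0.04028111,  0.44760584],
       [-0.99954981,  0.02958133,  0.00501205,  0.01075401],
       [ 0.00619739,  0.04011584,  0.99917582,  1.43026196],
       [ 0.        ,  0.        ,  0.        ,  1.        ]])}
{'vertical_fov': 70.41060022810433, 'cx': 254.21392164522445, 'cy': 195.0457992412549, 'world_from_camera': array([[ 0.40651067,  0.87939272,  0.2478256 ,  0.29537453],
       [-0.91364429,  0.39180018,  0.10838237, -0.49779175],
       [-0.00178745, -0.27048303,  0.96272308,  0.37277748],
       [ 0.        ,  0.        ,  0.        ,  1.        ]])}
```

View pics/scene0.png

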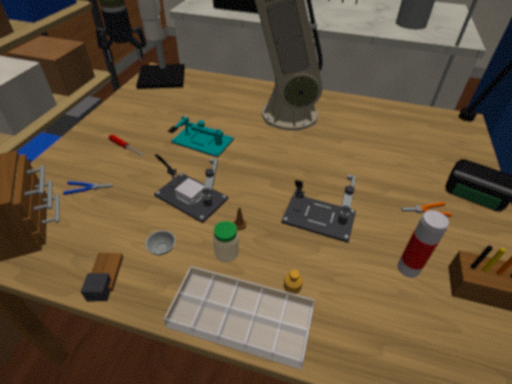

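View pics/top0.png

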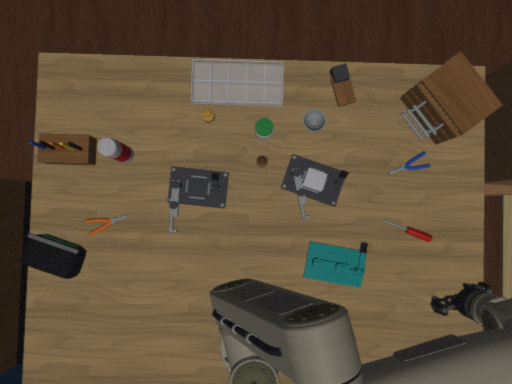

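The top view shows the mould (a white block at about (315,180)) in the right-hand clamp. Its strap runs from about (297,180) to (305,217) and the black paddle is near (343,174). The left clamp (198,187) is empty, and the turquoise look-alike is at (335,264). I'll enlarge both views to get finer pixel positions.

```bash
python3 - <<'E'
import cv2,numpy as np
a=cv2.imread("pics/top0.png")[140:230,260:370]; cv2.imwrite("pics/topz.png",cv2.resize(a,None,fx=7,fy=6.6,interpolation=cv2.INTER_CUBIC)) if 0 else cv2.imwrite("pics/topz.png",cv2.resize(a,None,fx=6,fy=6,interpolation=cv2.INTER_CUBIC))
a=cv2.imread("pics/scene0.png")[140:230,140:250]; cv2.imwrite("pics/scenez.png",cv2.resize(a,None,fx=6,fy=6,interpolation=cv2.INTER_CUBIC))
E
```

```text
(no output)
```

View pics/topz.png

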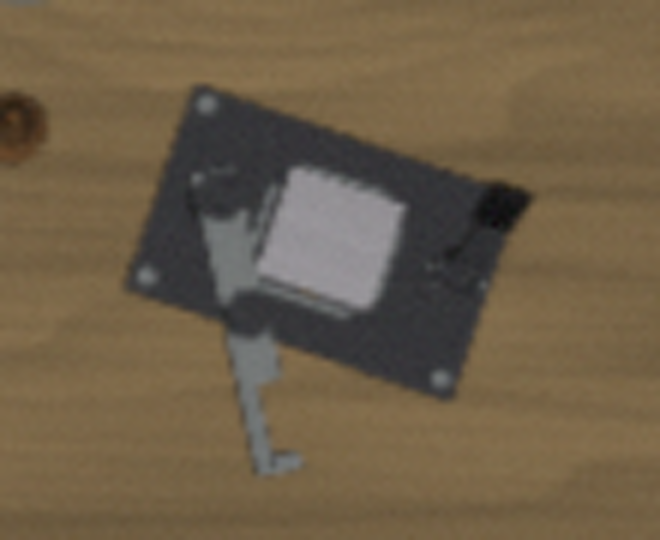

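View pics/scenez.png

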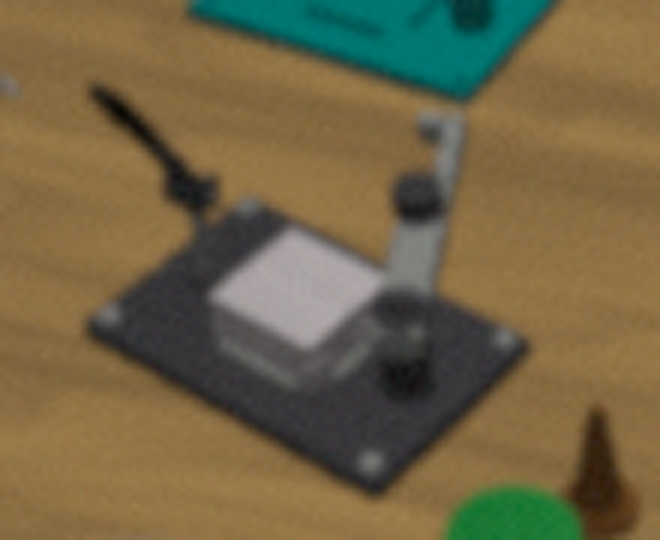

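```bash
cat > h.py <<'E'
import numpy as np,cv2
def ray(m,u,v,H=384):
    f=H/2/np.tan(np.radians(float(m['vertical_fov']))/2)
    T=np.array(m['world_from_camera'])
    d=T[:3,:3]@np.array([(u-float(m['cx']))/f,-(v-float(m['cy']))/f,-1])
    return T[:3,3],d
def onz(m,u,v,z):
    o,d=ray(m,u,v); return o+d*(z-o[2])/d[2]
def proj(m,P,H=384):
    f=H/2/np.tan(np.radians(float(m['vertical_fov']))/2)
    T=np.array(m['world_from_camera']); c=T[:3,:3].T@(np.array(P)-T[:3,3])
    return float(m['cx'])+f*c[0]/-c[2], float(m['cy'])+f*c[1]/c[2]
def rel(st):
    w,x,y,z=st['orientation']
    from scipy.spatial.transform import Rotation as R
    return R.from_quat([x,y,z,w]).as_matrix()
E
python3 - <<'E'
from h import *
m=np.load("pics/top0.npz"); s=np.load("pics/scene0.npz")
p=lambda a,b:(a/6+260-.4,b/6+140-.4)
C=[onz(m,*p(*c),.012) for c in [(197,85),(532,195),(452,400),(125,290)]]
for c in C: print(c)
print([np.linalg.norm(C[i]-C[i-1]) for i in range(4)])
ctr=sum(C)/4
yd=(C[0]+C[3]-C[1]-C[2])[:2]; xd=(C[0]+C[1]-C[2]-C[3])[:2]
yaw=np.arctan2(-yd[0],yd[1]); print("top",ctr,yaw,np.arctan2(xd[1],xd[0]))
q=lambda a,b:(a/6+140-.4,b/6+140-.4)
C2=[onz(s,*q(*c),.012) for c in [(375,494),(90,328),(250,196),(528,346)]]
print("scene",sum(C2)/4); print([np.linalg.norm(C2[i]-C2[i-1]) for i in range(4)])
yd=(C2[0]+C2[3]-C2[1]-C2[2])[:2]; print(np.arctan2(-yd[0],yd[1]))
def B(P,ctr=ctr,yaw=yaw):
    c,s_=np.cos(yaw),np.sin(yaw); d=np.array(P)[:2]-ctr[:2]; return np.array([c*d[0]+s_*d[1],-s_*d[0]+c*d[1]])
for n,pt,z in [("end outer corner",(262,474),.061),("knob",(250,310),.083),("pivot",(222,190),.07)]:
    print(n,B(onz(m,*p(*pt),z)))
for n,pt,z in [("end",(452,112),.061),("knob",(415,190),.083)]:
    print("scene",n,B(onz(s,*q(*pt),z)))
# cam tip by triangulating
o1,d1=ray(m,*p(505,205)); o2,d2=ray(s,*q(97,90))
A=np.stack([d1,-d2],1); t=np.linalg.lstsq(A,o2-o1,rcond=None)[0]
print(o1+d1*t[0],o2+d2*t[1],B(o1+d1*t[0]))
for n,P in(("pin",ctr[:2]),):
    pass
for c in np.arange(1.0,1.5,.1):
    w=lambda x,y:ctr[:2]+np.array([np.cos(yaw)*x-np.sin(yaw)*y,np.sin(yaw)*x+np.cos(yaw)*y])
    P=[*w(.09*np.cos(c),-.065),.075+.09*np.sin(c)]
    u=proj(m,P);v=proj(s,P);print(round(c,1),[(u[0]-260+.4)*6,(u[1]-140+.4)*6],[(v[0]-140+.4)*6,(v[1]-140+.4)*6])
E
```

```text
[ 0.62934546 -0.10699008  0.012     ]
[ 0.57433595 -0.29226364  0.012     ]
[ 0.46074344 -0.25086292  0.012     ]
[ 0.51559536 -0.0705502   0.012     ]
[np.float64(0.1194443349232092), np.float64(0.1932675374638112), np.float64(0.1209019342208795), np.float64(0.1884712512506832)]
top [ 0.54500505 -0.18016671  0.012     ] -0.29192231461609053 -0.32988229633194677
scene [ 0.54928951 -0.17637143  0.012     ]
[np.float64(0.11687461940902429), np.float64(0.18527585367030766), np.float64(0.1192190273745459), np.float64(0.18813804699607226)]
-0.32485307443855044
end outer corner [-0.13207557 -0.00040138]
knob [-0.05348667  0.03453117]
pivot [0.00273506 0.06702728]
scene end [-0.12970336 -0.00517065]
scene knob [-0.0515911   0.03476114]
[ 0.55640898 -0.24894707  0.15277452] [ 0.56086116 -0.25816993  0.15502863] [ 0.03071601 -0.06258845]
1.0 [np.float64(519.9278705424458), np.float64(172.60451787666966)] [np.float64(89.3878111384229), np.float64(114.13605470663056)]
1.1 [np.float64(516.9707267991732), np.float64(186.74882143354148)] [np.float64(100.15257206325232), np.float64(97.35800413979355)]
1.2 [np.float64(513.396362745096), np.float64(201.9159069359929)] [np.float64(111.82938315645477), np.float64(81.58552604033636)]
1.3 [np.float64(509.2416140439953), np.float64(217.93446971662428)] [np.float64(124.26608937618018), np.float64(67.00672204608563)]
1.4 [np.float64(504.55202640793703), np.float64(234.61854862195077)] [np.float64(137.30185669993784), np.float64(53.788920311554676)]
```

```bash
cat >> h.py <<'E'
CTR=np.array([.547,-.178]);YAW=-.313
def W(x,y,z):
    c,s=np.cos(YAW),np.sin(YAW); return np.array([CTR[0]+c*x-s*y,CTR[1]+s*x+c*y,z])
def B(P):
    c,s=np.cos(YAW),np.sin(YAW); d=np.array(P)[:2]-CTR; return np.array([c*d[0]+s*d[1],-s*d[0]+c*d[1],P[2]])
E
python3 - <<'E'
from h import *
from workcell import env
st=env.get_state();R=rel(st);print(R.round(3));p=st['tcp_pos']
print("tool y yaw",np.degrees(np.arctan2(R[1,1],R[0,1])),"base x yaw",np.degrees(YAW))
for t in [W(-.068,.072,.23),W(-.1,.0,.26)]: print(t,(R.T@(t-p)*100).round(2))
E
```

```text
[[-0.     0.406 -0.914]
 [ 0.002 -0.914 -0.406]
 [-1.    -0.002 -0.   ]]
tool y yaw -66.06043165198284 base x yaw -17.933578987594768
[ 0.50447367 -0.08856001  0.23      ] [  0.11 -28.89 -42.51]
[ 0.45185859 -0.14720857  0.26      ] [ -2.9  -25.67 -35.32]
```

Call:
servo_tool(increments=[{"offset": [0,-2.5,-4],"yaw": -6},{"offset": [0,-5,-8],"yaw": -12},{"offset": [0,-8,-12],"yaw": -18},{"offset": [0,-11,-16],"yaw": -24},{"offset": [0,-14,-20],"yaw": -30},{"offset": [0,-17,-24],"yaw": -36},{"offset": [0,-20,-28],"yaw": -42},{"offset": [0,-22,-32],"yaw": -48}], claw=0)

```text
clock: 0.9
tcp_pos: [0.4365, -0.192, 0.2312]
orientation: [-0.416, -0.571, -0.417, 0.571]
wrist_force: [0.9, -0.6, -0.4]
finger_gap: -0.0003
```

```bash
cat > rel.py <<'E'
from h import *
from workcell import env
import sys
st=env.get_state();R=rel(st);p=st['tcp_pos']
print("t",st['clock'],"base pos",B(p).round(4),"F",st['wrist_force'].round(1),"gap",st['finger_gap'])
yy=np.degrees(np.arctan2(R[1,1],R[0,1]));print("tool y yaw",yy,"yaw needed",yy-np.degrees(YAW),"down",R[:,0].round(3),"q",st['joint_pos'].round(2))
for a in sys.argv[1:]:
    t=np.array(eval(a));print(a,(R.T@(W(*t)-p)*100).round(2))
E
python3 rel.py "(-.068,.072,.23)"
```

```text
t 0.9 base pos [-0.1009 -0.0474  0.2312] F [ 0.9 -0.6 -0.4] gap -0.00029439114919919924
tool y yaw -17.790018382559108 yaw needed 0.1435606050356597 down [-0.001  0.    -1.   ] q [-0.58  0.12 -0.2   1.25  0.    1.3 ]
(-.068,.072,.23) [  0.12   3.32 -11.93]
```

Call:
servo_tool(increments=[{"offset": [0,1,-3],"yaw": 0},{"offset": [0,2,-6],"yaw": 0},{"offset": [0,3,-9],"yaw": 0},{"offset": [0,3.3,-12],"yaw": 0},{"offset": [0,3.3,-12],"yaw": 0},{"offset": [0,3.3,-12],"yaw": 0},{"offset": [0,3.3,-12],"yaw": 0},{"offset": [0,3.3,-12],"yaw": 0}])

```text
clock: 1.7
tcp_pos: [0.5047, -0.0917, 0.2312]
orientation: [-0.415, -0.572, -0.415, 0.573]
wrist_force: [-0.0, -0.5, 0.1]
finger_gap: 0.0002
```

```bash
cat > snap.py <<'E'
import sys,cv2,numpy as np
from workcell import env
n,name=sys.argv[1:3]
m=env.camera_model(n);p,d=env.read_camera(n)
np.savez(f"pics/{name}.npz",p=p,d=d,vertical_fov=m['vertical_fov'],cx=m['cx'],cy=m['cy'],world_from_camera=m['world_from_camera'])
cv2.imwrite(f"pics/{name}.png",cv2.resize(p[:,:,::-1],(768,576),interpolation=cv2.INTER_CUBIC))
E
python3 snap.py wrist w1; python3 rel.py
```

```text
t 1.75 base pos [-0.0668  0.0691  0.2313] F [-0.1 -0.3  0.1] gap 7.107345912281686e-05
tool y yaw -18.156910077578253 yaw needed -0.2233310899834855 down [-0. -0. -1.] q [-0.34  0.19 -0.11  1.27 -0.    1.55]
```

View pics/w1.png

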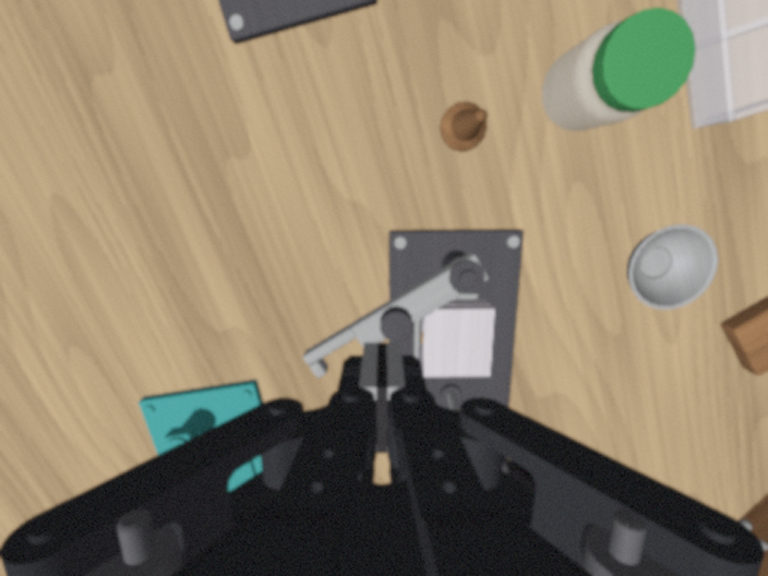

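```bash
python3 - <<'E'
from h import *
m=np.load("pics/w1.npz")
g=lambda u,v,z:onz(m,(u+.5)/1.5-.5,(v+.5)/1.5-.5,z)
a,b=g(390,230,.012),g(522,230,.012);print(a,b,np.linalg.norm(a-b),np.arctan2(*(b-a)[:2][::-1]),B(a),B(b))
print("right edge",B(g(512,390,.012)))
for n,u,v,z in[("knob",396,320,.083),("mouldTL",420,308,.042),("TR",495,308,.042),("BR",491,378,.042),("BL",420,378,.042),("pivot",467,273,.07),("strap end trailing",305,353,.061)]: print(n,B(g(u,v,z)))
E
```

```text
[ 0.51873842 -0.07102149  0.012     ] [ 0.62935125 -0.10716904  0.012     ] 0.11636942534018466 -0.31585313652676816 [-0.05982867  0.09307872  0.012     ] [0.05654028 0.0927467  0.012     ]
right edge [ 0.0608514  -0.06430876  0.012     ]
knob [-0.0565255   0.03422808  0.083     ]
mouldTL [-0.03466905  0.03046382  0.042     ]
TR [0.02925434 0.03028816 0.042     ]
BR [ 0.03043178 -0.03555972  0.042     ]
BL [-0.03318274 -0.03539156  0.042     ]
pivot [-0.00222318  0.06737655  0.07      ]
strap end trailing [-0.13104552 -0.00235263  0.061     ]
```

The wrist view agrees with the base estimate to about 2 mm: plate corners at (390,230) and (522,230), pivot (467,273), knob (396,320). The strap angle is about 1.07. Next I lower the finger to strap height on its open side.

Call:
servo_tool(increments=[{"offset": [4,0,0],"yaw": 0},{"offset": [8,0,0],"yaw": 0},{"offset": [12,0,0],"yaw": 0},{"offset": [15,-0.1,-0.3],"yaw": 0},{"offset": [17,-0.1,-0.3],"yaw": 0},{"offset": [18.1,-0.1,-0.3],"yaw": 0},{"offset": [18.1,-0.1,-0.3],"yaw": 0},{"offset": [18.1,-0.1,-0.3],"yaw": 0}])

```text
clock: 2.55
tcp_pos: [0.5057, -0.0883, 0.0511]
orientation: [0.415, 0.573, 0.415, -0.572]
wrist_force: [0.3, -0.3, 0.0]
finger_gap: 0.0003
```

```bash
python3 snap.py wrist w2; python3 rel.py; python3 - <<'E'
from h import *
from workcell import env
st=env.get_state();R=rel(st);p=st['tcp_pos']
for q in [1.07,.95,.8,.65,.5,.4,.3,.2,.1,.05,0]:
    u=np.array([-np.sin(q),-np.cos(q)]);t=np.array([-np.cos(q),np.sin(q)])
    F=np.array([0,.065])+.055*u+(.012+.0145*np.cos(q)+.011*np.sin(q))*t
    print(q,F.round(4),(R.T@(W(*F,.05)-p)*100).round(2))
E
```

```text
t 2.6 base pos [-0.0666  0.0728  0.0515] F [ 0.1 -0.2  0.1] gap 0.00014262242433880218
tool y yaw -18.087205625404543 yaw needed -0.1536266378097757 down [ 0.002 -0.001 -1.   ] q [-0.33  0.32 -0.41  0.84 -0.    1.56]
1.07 [-0.062   0.0637] [0.15 0.46 0.91]
0.95 [-0.0618  0.0569] [0.15 0.48 1.58]
0.8 [-0.0604  0.0482] [0.15 0.63 2.45]
0.65 [-0.0573  0.0395] [0.15 0.93 3.32]
0.5 [-0.0527  0.0311] [0.16 1.4  4.16]
0.4 [-0.0487  0.0259] [0.16 1.8  4.68]
0.3 [-0.0441  0.0211] [0.16 2.27 5.16]
0.2 [-0.0388  0.0167] [0.16 2.8  5.59]
0.1 [-0.0329  0.013 ] [0.16 3.39 5.96]
0.05 [-0.0297  0.0114] [0.16 3.7  6.12]
0 [-0.0265  0.01  ] [0.16 4.02 6.26]
```

View pics/w2.png

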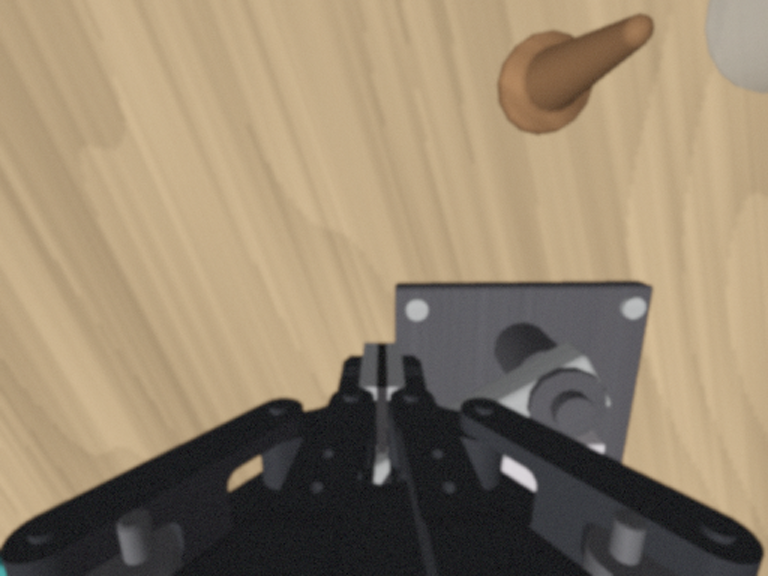

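The fingers are beside the strap at about (380,350) and touch nothing; the pivot is at (565,395). Now I sweep the strap round.

Call:
servo_tool(increments=[{"offset": [0.1,0.4,0.5],"yaw": 0},{"offset": [0.1,0.5,0.9],"yaw": 0},{"offset": [0.1,0.5,1.3],"yaw": 0},{"offset": [0.1,0.5,1.8],"yaw": 0},{"offset": [0.1,0.7,2.4],"yaw": 0},{"offset": [0.1,0.8,2.9],"yaw": 0},{"offset": [0.1,1.0,3.4],"yaw": 0},{"offset": [0.1,1.2,3.8],"yaw": 0}])

```text
clock: 3.4
tcp_pos: [0.5044, -0.1276, 0.0491]
orientation: [-0.415, -0.572, -0.416, 0.572]
wrist_force: [0.4, 5.3, 0.8]
finger_gap: 0.0003
```

```bash
python3 snap.py top t1;python3 snap.py scene s1; python3 rel.py "(-.0487,.0259,.05)" "(-.0388,.0167,.05)" "(-.0329,.013,.05)" "(-.0265,.010,.05)"; python3 - <<'E'
import cv2,numpy as np
a=np.load("pics/t1.npz")['p'][140:230,260:370,::-1];b=np.load("pics/s1.npz")['p'][140:230,140:250,::-1]
cv2.imwrite("pics/c1.png",cv2.resize(np.hstack([a,b]),None,fx=3.6,fy=3.6,interpolation=cv2.INTER_CUBIC))
E
```

```text
t 3.5 base pos [-0.0557  0.0342  0.0491] F [-1.4  1.6 -0.2] gap 0.00010379091668421076
tool y yaw -18.109208948520145 yaw needed -0.1756299609253773 down [-0.001 -0.001 -1.   ] q [-0.4   0.34 -0.39  0.84 -0.    1.48]
(-.0487,.0259,.05) [-0.09  0.7   0.83]
(-.0388,.0167,.05) [-0.09  1.7   1.75]
(-.0329,.013,.05) [-0.09  2.29  2.11]
(-.0265,.010,.05) [-0.09  2.93  2.41]
```

View pics/c1.png

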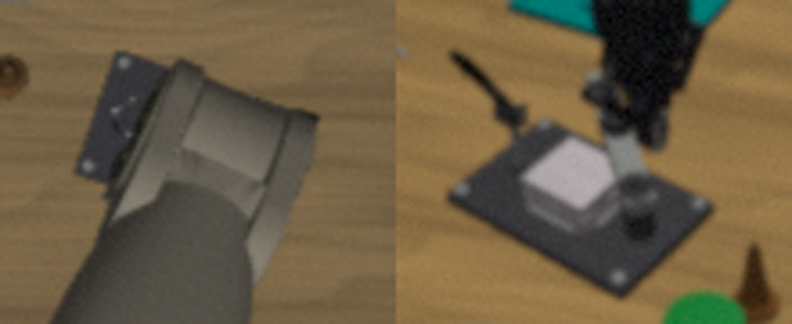

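The strap has turned with 5 N and now points from the pivot at (635,195) toward (595,85) in the scene crop. I carry on round to about 0.1.

Call:
servo_tool(increments=[{"offset": [0,0.3,0.5],"yaw": 0},{"offset": [0,0.7,0.8],"yaw": 0},{"offset": [0,1.0,1.2],"yaw": 0},{"offset": [0,1.4,1.5],"yaw": 0},{"offset": [0,1.7,1.75],"yaw": 0},{"offset": [0,2.0,2.0],"yaw": 0},{"offset": [0,2.3,2.1],"yaw": 0},{"offset": [0,2.3,2.1],"yaw": 0}])

```text
clock: 4.3
tcp_pos: [0.5205, -0.1554, 0.0493]
orientation: [-0.416, -0.572, -0.415, 0.573]
wrist_force: [-1.6, 1.4, -1.2]
finger_gap: 0.0002
```

```bash
python3 snap.py scene s2; python3 rel.py  "(-.0265,.010,.05)"; python3 - <<'E'
import cv2,numpy as np
b=np.load("pics/s2.npz")['p'][110:230,140:250,::-1]
cv2.imwrite("pics/c2.png",cv2.resize(b,None,fx=5,fy=5,interpolation=cv2.INTER_CUBIC))
E
```

```text
t 4.35 base pos [-0.0322  0.0134  0.0493] F [-0.5  0.6 -1. ] gap -6.56823487000159e-05
tool y yaw -18.086997336808366 yaw needed -0.15341834921359876 down [ 0.    -0.001 -1.   ] q [-0.44  0.38 -0.34  0.86 -0.    1.45]
(-.0265,.010,.05) [-0.07  0.57  0.34]
```

View pics/c2.png

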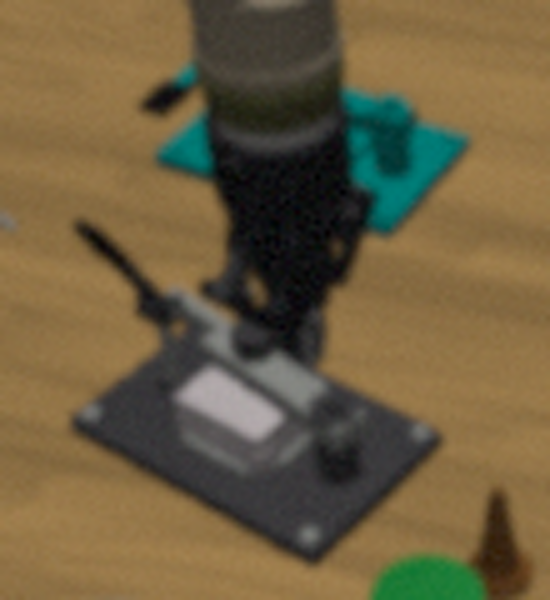

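The strap is nearly across: its hook is beside the fork at about (170,300), and the mould hasn't moved. I push on gently to the stop.

Call:
servo_tool(increments=[{"offset": [0,0.2,0.1],"yaw": 0},{"offset": [0,0.3,0.1],"yaw": 0},{"offset": [0,0.4,0.2],"yaw": 0},{"offset": [0,0.5,0.2],"yaw": 0},{"offset": [0,0.6,0.2],"yaw": 0},{"offset": [0,0.7,0.2],"yaw": 0},{"offset": [0,0.7,0.2],"yaw": 0},{"offset": [0,0.7,0.2],"yaw": 0}])

```text
clock: 5.15
tcp_pos: [0.526, -0.159, 0.0493]
orientation: [-0.415, -0.572, -0.415, 0.573]
wrist_force: [-3.0, -0.2, -0.7]
finger_gap: -0.0003
```

```bash
python3 rel.py
```

```text
t 5.15 base pos [-0.0258  0.0116  0.0493] F [-3.  -0.2 -0.7] gap -0.0002891712141487062
tool y yaw -18.079402225919164 yaw needed -0.1458232383243967 down [-0.    -0.001 -1.   ] q [-0.44  0.39 -0.32  0.86 -0.    1.45]
```

Call:
servo_tool(increments=[{"offset": [0,0.1,0],"yaw": 0},{"offset": [0,0.2,0],"yaw": 0},{"offset": [0,0.25,0],"yaw": 0},{"offset": [0,0.3,0],"yaw": 0},{"offset": [0,0.3,0],"yaw": 0},{"offset": [0,0.3,0],"yaw": 0},{"offset": [0,0.3,0],"yaw": 0},{"offset": [0,0.3,0],"yaw": 0}])

```text
clock: 5.95
tcp_pos: [0.5264, -0.1592, 0.0491]
orientation: [-0.414, -0.571, -0.416, 0.574]
wrist_force: [-9.3, 0.3, 6.2]
finger_gap: 0.0004
```

```bash
python3 rel.py
```

```text
t 5.95 base pos [-0.0254  0.0116  0.0491] F [-9.3  0.3  6.2] gap 0.0004029484796557257
tool y yaw -18.087865058828225 yaw needed -0.15428607123345728 down [-0.005  0.    -1.   ] q [-0.44  0.39 -0.31  0.87 -0.    1.45]
```

Call:
servo_tool(increments=[{"offset": [0,0.1,0],"yaw": 0},{"offset": [0,0.2,0],"yaw": 0},{"offset": [0,0.2,0],"yaw": 0},{"offset": [0,0.2,0],"yaw": 0},{"offset": [0,0.2,0],"yaw": 0},{"offset": [0,0.2,0],"yaw": 0},{"offset": [0,0.2,0],"yaw": 0},{"offset": [0,0.2,0],"yaw": 0}])

```text
clock: 6.75
tcp_pos: [0.5265, -0.1592, 0.0489]
orientation: [-0.413, -0.57, -0.417, 0.574]
wrist_force: [-14.0, 1.8, 9.1]
finger_gap: -0.0001
```

```bash
python3 rel.py
```

```text
t 6.75 base pos [-0.0253  0.0116  0.0489] F [-14.    1.8   9.1] gap -5.316227680381585e-05
tool y yaw -18.091345672317274 yaw needed -0.15776668472250677 down [-0.008  0.001 -1.   ] q [-0.44  0.39 -0.31  0.88 -0.    1.45]
```

The finger has stopped against something hard: force rises while position stays put. I back off, go up and check it.

Call:
servo_tool(increments=[{"offset": [0,-0.6,0],"yaw": 0},{"offset": [0,-1.5,0],"yaw": 0},{"offset": [0,-3,0],"yaw": 0},{"offset": [-4,-4,-1],"yaw": 0},{"offset": [-8,-4,-3],"yaw": 0},{"offset": [-12,-4,-5],"yaw": 0},{"offset": [-15,-4,-7],"yaw": 0},{"offset": [-15,-4,-7],"yaw": 0}])

```text
clock: 7.55
tcp_pos: [0.5185, -0.0803, 0.2048]
orientation: [0.419, 0.574, 0.413, -0.569]
wrist_force: [0.1, 0.1, -0.4]
finger_gap: 0.0
```

```bash
python3 snap.py wrist w3; python3 rel.py;python3 snap.py scene s3; python3 - <<'E'
import cv2,numpy as np
b=np.load("pics/s3.npz")['p'][110:230,140:250,::-1]
cv2.imwrite("pics/c3.png",cv2.resize(b,None,fx=5,fy=5,interpolation=cv2.INTER_CUBIC))
E
```

```text
t 7.6 base pos [-0.0584  0.0832  0.2022] F [ 0.2 -0.8 -0.9] gap 0.00023729258097464267
tool y yaw -17.9356345617161 yaw needed -0.002055574121332171 down [ 0.007 -0.002 -1.   ] q [-0.31  0.22 -0.15  1.19  0.    1.58]
```

View pics/w3.png

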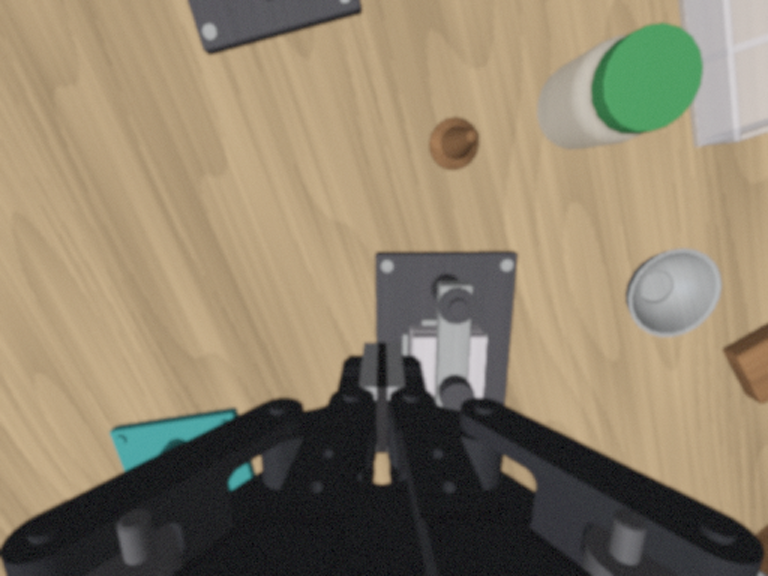

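View pics/c3.png

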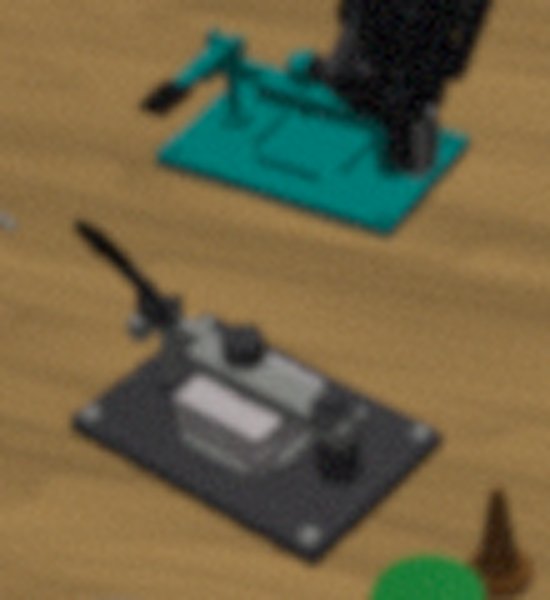

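Strap is home: pivot (457,303) and knob (457,392) line up along the base, centred over the mould. Numeric check next, plus the numbers for the lever.

```bash
python3 - <<'E'
from h import *
m=np.load("pics/w3.npz")
g=lambda u,v,z:B(onz(m,(u+.5)/1.5-.5,(v+.5)/1.5-.5,z))
print("pivot top",g(457,303,.075),"knob",g(456,389,.083),"corners",g(377,253,.012),g(516,252,.012))
print("mould TL,TR",g(411,332,.042),g(487,332,.042))
E
python3 rel.py "(-.02,-.065,.19)"
```

```text
pivot top [-0.00334309  0.06849938  0.075     ] knob [-0.00237858  0.00610678  0.083     ] corners [-0.05917607  0.092671    0.012     ] [0.05654088 0.0934512  0.012     ]
mould TL,TR [-0.03213448  0.03421941  0.042     ] [0.02873794 0.03404504 0.042     ]
t 7.65 base pos [-0.0596  0.0826  0.2003] F [ 0.   0.  -0.6] gap 4.059661663828932e-05
tool y yaw -17.98602373842713 yaw needed -0.05244475083236111 down [ 0.004 -0.001 -1.   ] q [-0.31  0.22 -0.16  1.19  0.    1.57]
(-.02,-.065,.19) [ 1.04  3.97 14.75]
```

Call:
servo_tool(increments=[{"offset": [0,0.6,2.5],"yaw": 0},{"offset": [0,1.2,5],"yaw": 0},{"offset": [0,2,8],"yaw": 0},{"offset": [0,2.8,11],"yaw": 0},{"offset": [0,3.5,13],"yaw": 0},{"offset": [0.5,4,14.8],"yaw": 0},{"offset": [1,4,14.8],"yaw": 0},{"offset": [1,4,14.8],"yaw": 0}])

```text
clock: 8.45
tcp_pos: [0.5055, -0.234, 0.1872]
orientation: [-0.414, -0.572, -0.416, 0.573]
wrist_force: [-0.0, 0.1, -0.3]
finger_gap: 0.0001
```

```bash
cat > cam.py <<'E'
from h import *
from workcell import env
st=env.get_state();R=rel(st);p=st['tcp_pos']
for c in [1.15,1.0,.85,.7,.55,.4,.3,.2,.1,.05,0]:
    x=.08*np.cos(c)-.004*np.sin(c)-.0135; z=.075+.08*np.sin(c)+.004*np.cos(c)
    print(c,round(x,4),round(z,4),(R.T@(W(x,-.065,z)-p)*100).round(2))
E
python3 rel.py "(0,-.065,.15)"; python3 cam.py; python3 snap.py scene s4;python3 - <<'E'
import cv2,numpy as np
b=np.load("pics/s4.npz")['p'][110:230,140:250,::-1]
cv2.imwrite("pics/c4.png",cv2.resize(b,None,fx=5,fy=5,interpolation=cv2.INTER_CUBIC))
E
```

```text
t 8.45 base pos [-0.0223 -0.0661  0.1872] F [-0.   0.1 -0.3] gap 8.604146215079284e-05
tool y yaw -18.12642831619944 yaw needed -0.19284932860467308 down [-0.003  0.002 -1.   ] q [-0.58  0.3  -0.08  1.19  0.    1.31]
(0,-.065,.15) [ 3.71  2.24 -0.11]
1.15 0.0155 0.1497 [ 3.74  3.79 -0.12]
1.0 0.0264 0.1445 [ 4.26  4.88 -0.12]
0.85 0.0363 0.1377 [ 4.93  5.87 -0.12]
0.7 0.0451 0.1296 [ 5.74  6.76 -0.13]
0.55 0.0526 0.1202 [ 6.67  7.51 -0.13]
0.4 0.0586 0.1098 [ 7.71  8.11 -0.13]
0.3 0.0617 0.1025 [ 8.45  8.43 -0.13]
0.2 0.0641 0.0948 [ 9.21  8.67 -0.13]
0.1 0.0657 0.087 [10.    8.83 -0.13]
0.05 0.0662 0.083 [10.39  8.88 -0.13]
0 0.0665 0.079 [10.79  8.91 -0.13]
```

View pics/c4.png

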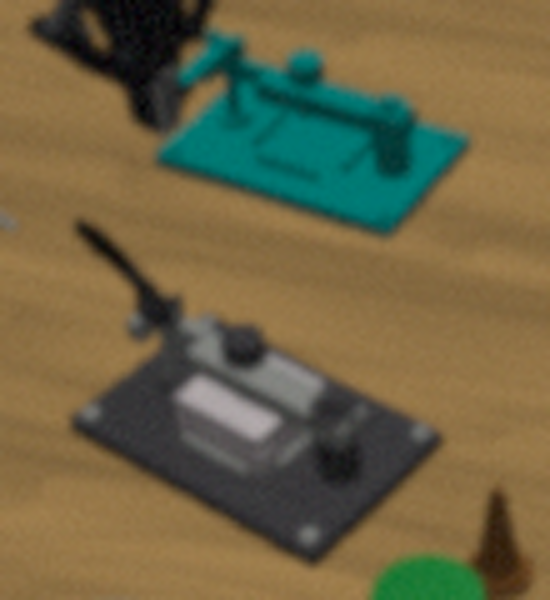

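The finger is above and to the -x side of the lever, whose tip is at (80,225). I lower it and push along the lever's arc.

Call:
servo_tool(increments=[{"offset": [2,0.5,0],"yaw": 0},{"offset": [4,1,-0.1],"yaw": 0},{"offset": [4.1,2,-0.1],"yaw": 0},{"offset": [4.1,3,-0.1],"yaw": 0},{"offset": [4.2,3.7,-0.1],"yaw": 0},{"offset": [4.4,4.4,-0.1],"yaw": 0},{"offset": [4.6,5,-0.1],"yaw": 0},{"offset": [4.9,5.5,-0.1],"yaw": 0}])

```text
clock: 9.3
tcp_pos: [0.5599, -0.2506, 0.1408]
orientation: [0.416, 0.572, 0.415, -0.572]
wrist_force: [-1.4, 0.8, 3.4]
finger_gap: -0.0002
```

```bash
python3 rel.py; python3 cam.py; python3 snap.py scene s5;python3 - <<'E'
import cv2,numpy as np
b=np.load("pics/s5.npz")['p'][110:230,140:250,::-1]
cv2.imwrite("pics/c5.png",cv2.resize(b,None,fx=5,fy=5,interpolation=cv2.INTER_CUBIC))
E
```

```text
t 9.3 base pos [ 0.0347 -0.065   0.1408] F [-1.4  0.8  3.4] gap -0.00023900995284427856
tool y yaw -18.05210884117968 yaw needed -0.11852985358491352 down [ 0.001 -0.    -1.   ] q [-0.55  0.42 -0.02  1.13  0.    1.33]
1.15 0.0155 0.1497 [-0.89 -1.91 -0.  ]
1.0 0.0264 0.1445 [-0.37 -0.83 -0.  ]
0.85 0.0363 0.1377 [ 0.3   0.16 -0.  ]
0.7 0.0451 0.1296 [ 1.12  1.04 -0.01]
0.55 0.0526 0.1202 [ 2.05  1.79 -0.01]
0.4 0.0586 0.1098 [ 3.09  2.39 -0.01]
0.3 0.0617 0.1025 [ 3.83  2.71 -0.01]
0.2 0.0641 0.0948 [ 4.6   2.94 -0.01]
0.1 0.0657 0.087 [ 5.38  3.1  -0.01]
0.05 0.0662 0.083 [ 5.78  3.15 -0.01]
0 0.0665 0.079 [ 6.18  3.18 -0.01]
```

View pics/c5.png

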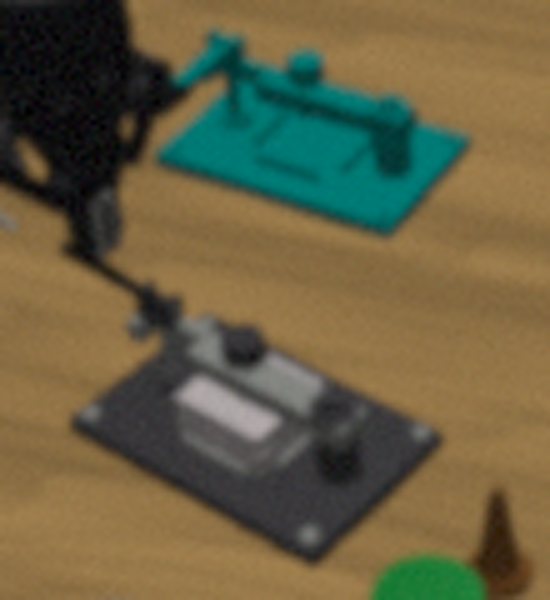

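The fingertip is on the paddle at (95,245) and the lever is coming down at about 4 N. I continue the arc.

Call:
servo_tool(increments=[{"offset": [0.7,0.6,0],"yaw": 0},{"offset": [1.2,1.0,0],"yaw": 0},{"offset": [1.7,1.4,0],"yaw": 0},{"offset": [2.2,1.8,0],"yaw": 0},{"offset": [2.7,2.1,0],"yaw": 0},{"offset": [3.2,2.4,0],"yaw": 0},{"offset": [3.8,2.6,0],"yaw": 0},{"offset": [4.4,2.8,0],"yaw": 0}])

```text
clock: 10.15
tcp_pos: [0.5864, -0.2594, 0.0959]
orientation: [0.416, 0.572, 0.415, -0.572]
wrist_force: [1.2, -0.9, 4.1]
finger_gap: -0.0001
```

```bash
python3 rel.py "(.0665,-.065,.079)"
```

```text
t 10.15 base pos [ 0.0625 -0.0653  0.0959] F [ 1.2 -0.9  4.1] gap -0.00010976982760945438
tool y yaw -18.061255683579823 yaw needed -0.1276766959850555 down [ 0.001 -0.    -1.   ] q [-0.54  0.51 -0.    1.06  0.    1.34]
(.0665,-.065,.079) [ 1.69  0.39 -0.03]
```

Call:
servo_tool(increments=[{"offset": [0.4,0.2,0],"yaw": 0},{"offset": [0.8,0.3,0],"yaw": 0},{"offset": [1.2,0.4,0],"yaw": 0},{"offset": [1.4,0.4,0],"yaw": 0},{"offset": [1.6,0.4,0],"yaw": 0},{"offset": [1.7,0.4,0],"yaw": 0},{"offset": [1.8,0.4,0],"yaw": 0},{"offset": [1.8,0.4,0],"yaw": 0}])

```text
clock: 10.95
tcp_pos: [0.5894, -0.2603, 0.079]
orientation: [-0.415, -0.572, -0.415, 0.572]
wrist_force: [-2.1, 0.2, 5.4]
finger_gap: 0.0002
```

```bash
python3 rel.py "(.0665,-.065,.079)"
```

```text
t 10.95 base pos [ 0.0657 -0.0653  0.079 ] F [-2.1  0.2  5.4] gap 0.0001901331308115683
tool y yaw -18.06192329883825 yaw needed -0.128344311243481 down [-0. -0. -1.] q [-0.54  0.52 -0.02  1.03 -0.    1.35]
(.0665,-.065,.079) [-0.    0.08 -0.03]
```

Tip at the expected level. I press a few mm further in command to confirm the stop.

Call:
servo_tool(increments=[{"offset": [0.1,0,0],"yaw": 0},{"offset": [0.2,0,0],"yaw": 0},{"offset": [0.3,0,0],"yaw": 0},{"offset": [0.3,0,0],"yaw": 0},{"offset": [0.3,0,0],"yaw": 0},{"offset": [0.3,0,0],"yaw": 0},{"offset": [0.3,0,0],"yaw": 0},{"offset": [0.3,0,0],"yaw": 0}])

```text
clock: 11.75
tcp_pos: [0.5895, -0.2604, 0.0787]
orientation: [0.416, 0.572, 0.415, -0.572]
wrist_force: [-6.8, 1.8, 19.2]
finger_gap: -0.0001
```

```bash
python3 rel.py
```

```text
t 11.75 base pos [ 0.0658 -0.0653  0.0787] F [-6.8  1.8 19.2] gap -0.00014326015764036388
tool y yaw -18.055644905060635 yaw needed -0.12206591746586781 down [ 0.001 -0.001 -1.   ] q [-0.54  0.52 -0.02  1.03 -0.    1.35]
```

The lever is against its stop: 19 N for 0.3 mm. I lift straight off and clear the view.

Call:
servo_tool(increments=[{"offset": [-0.5,0,0],"yaw": 0},{"offset": [-2,0,0],"yaw": 0},{"offset": [-6,0,0],"yaw": 0},{"offset": [-10,0,0],"yaw": 0},{"offset": [-13,-2,0],"yaw": 0},{"offset": [-14,-6,-3],"yaw": 0},{"offset": [-14,-10,-6],"yaw": 0},{"offset": [-14,-14,-9],"yaw": 0}])

```text
clock: 12.55
tcp_pos: [0.4842, -0.1311, 0.2154]
orientation: [0.415, 0.573, 0.415, -0.572]
wrist_force: [0.3, 0.8, 0.1]
finger_gap: -0.0001
```

Call:
servo_tool(increments=[{"offset": [0,-1,-3],"yaw": 0},{"offset": [0,-2,-6],"yaw": 0},{"offset": [0,-2,-8],"yaw": 0},{"offset": [0,-2,-8],"yaw": 0},{"offset": [0,-2,-8],"yaw": 0},{"offset": [0,-2,-8],"yaw": 0},{"offset": [0,-2,-8],"yaw": 0},{"offset": [0,-2,-8],"yaw": 0}])

```text
clock: 13.35
tcp_pos: [0.4908, -0.0507, 0.2151]
orientation: [-0.415, -0.572, -0.415, 0.573]
wrist_force: [-0.4, -0.1, -0.7]
finger_gap: -0.0002
```

```bash
python3 rel.py; for n in wrist scene top; do python3 snap.py $n f_$n; done;python3 - <<'E'
import cv2,numpy as np
b=np.load("pics/f_scene.npz")['p'][130:230,140:250,::-1]
a=np.load("pics/f_top.npz")['p'][130:230,260:370,::-1]
cv2.imwrite("pics/c6.png",cv2.resize(np.hstack([b,a]),None,fx=3.6,fy=3.6,interpolation=cv2.INTER_CUBIC))
E
```

```text
t 13.35 base pos [-0.0927  0.1038  0.2151] F [-0.4 -0.1 -0.7] gap -0.00015993172737413646
tool y yaw -18.138937472454394 yaw needed -0.2053584848596266 down [-0. -0. -1.] q [-0.27  0.16 -0.19  1.22 -0.    1.62]
```

View pics/c6.png

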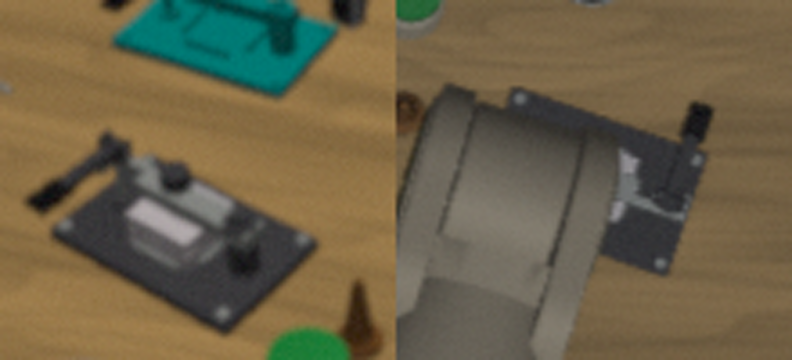

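View pics/f_wrist.png

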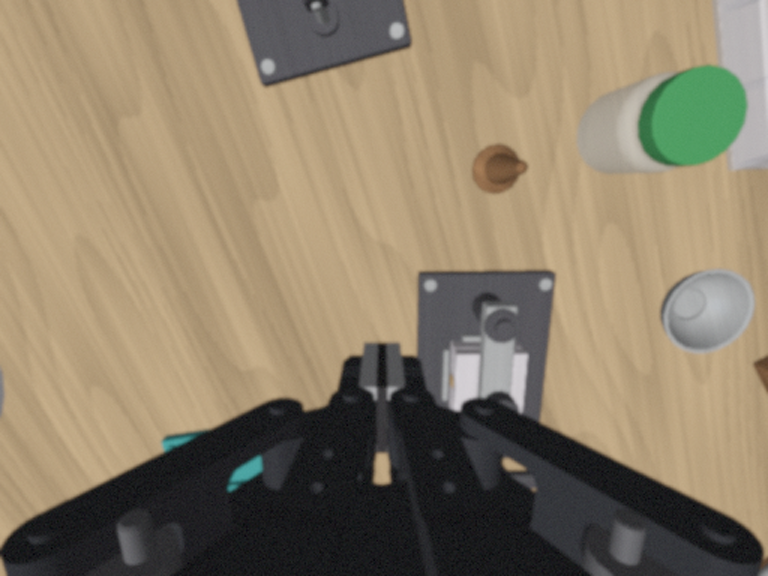

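Scene crop: the lever lies level (paddle end at (35,205)), with the strap home over the mould. Top crop: paddle end at (700,103), pointing along base +x. I check the tip and strap numerically.

```bash
python3 - <<'E'
from h import *
s=np.load("pics/f_scene.npz");t=np.load("pics/f_top.npz");w=np.load("pics/f_wrist.npz")
a=ray(s,32/3.6+139.6,204/3.6+129.6);b=ray(t,(702-396)/3.6+259.6,103/3.6+129.6)
k=np.linalg.lstsq(np.stack([a[1],-b[1]],1),b[0]-a[0],rcond=None)[0]
print("tip",B(a[0]+k[0]*a[1]).round(4),B(b[0]+k[1]*b[1]).round(4),"want .09 -.065 .075")
g=lambda u,v,z:B(onz(w,(u+.5)/1.5-.5,(v+.5)/1.5-.5,z)).round(4)
print("pivot,knob",g(500,323,.075),g(501,405,.083),"mould TL,TR",g(451,352,.042),g(527,352,.042))
E
```

```text
tip [ 0.0898 -0.0648  0.0809] [ 0.0883 -0.0631  0.0803] want .09 -.065 .075
pivot,knob [-0.0063  0.0693  0.075 ] [-0.003   0.0064  0.083 ] mould TL,TR [-0.0352  0.0317  0.042 ] [0.0283 0.0315 0.042 ]
```

```bash
python3 -c "
from workcell import env
print(env.hand_in())"
```

```text
the job is handed in; nothing more can be done
None
```

The mould is clamped and the job is handed in; the arm finished at 13.5 s, clear of everything. With the gripper shut, I pushed the strap round from about 1.07 rad to its stop, then pushed the cam lever down from about 1.15 rad to its stop.

**Strap:** at the end the finger stopped moving (0.1 mm for a further 2 mm commanded) while the force rose to about 14 N sideways and 17 N overall. The pivot and knob line up with the base to 1–3 mm, which is within measuring error.

**Lever:** the fingertip stopped at 78.7 mm, where the top face of a flat lever should be (79 mm). Pressing on to 19 N moved it only 0.3 mm more. A two-camera check put the paddle end at (89, -64, 80) mm in base axes. The lever tip centre should be at (90, -65, 75); the 5 mm difference in height is mostly because I picked the paddle's top edge (79 mm).

**Mould and the rest:** the mould's top corners moved no more than about 4 mm between pictures, within the accuracy of picking pixels. I steered the arm clear of the empty clamp and the other items, and those in the last pictures looked undisturbed, but I did not re-measure them. No check failed.

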